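# Take the drive cap off a food-processor base of unknown thread hand

## Robot

A 6-joint arm with a two-finger parallel gripper is mounted at the origin on the work surface. World frame = base frame: x ahead of the robot, y to its left, z up, the work surface at z = 0. Lengths are in m, angles in rad, forces in N, time in s.
With the tool pointing down it reaches from about 0.375 to 0.9 m from the base axis. Payload 3.1 kg.
Tool frame: the origin (TCP) lies at the very end of the fingers, on their centre line; the grasp point (between the pads) lies bot.tcp_to_grasp behind it (bot.tcp_to_grasp is the distance from the TCP to the grasp point, in m); z points along the fingers, y is the line along which they close (so a half turn about z gives the same grasp; the last joint's range is limited). The gripper opens to 87 mm and grips with 3 to 60 N. Pads are 19 mm wide; open, the fingers measure 117 mm over their backs; the gripper's body (75 mm by 190 mm) begins 51 mm behind the grasp point.
Start: joints at [1.157, 0.527, 1.433, -0, 1.181, -0.178], TCP at [0.146, 0.608, 0.223] pointing down, gripper open.
Joint ranges: [-3.08, 3.08], [-0.75, 2.2], [0.22, 2.44], [-1.43, 4.57], [0, 2.65], [-2.85, 2.85]. Speed limits (rad/s): [2.79, 2.79, 3.14, 3.14, 3.14, 3.14].

## Interface

Orientations are given as a 3x3 rotation matrix whose columns are the frame's x, y, z axes.
In Python, from plant import bot gives the robot as it stands. The module is installed in compiled form; this text tells all that it offers. Calls block until the motion is done:
- bot.movep(position, orientation): joint-space move of the TCP to a pose.
- bot.servo_line(position, attitude=None, speed=0.15, threshold=None): straight line of the TCP; attitude=None keeps the orientation; speed is the mean speed in m/s. With threshold (N) it stops when the force on the tool has changed by that much, and returns True; else False.
- bot.goto_joints(angles): joint-space move.
- bot.gripper_to(opening, grasp_force=None): finger opening in m; grasp_force is the grip in N (None keeps the last); returns when the fingers have stopped.
- bot.dwell(seconds).
- bot.solve_ik(position, orientation): joint angles nearest the present ones, or None.
- bot.state(): the state.
- bot.camera(name): name is "scene" or "top" or "wrist"; returns a dict with "img" (400x640x3 uint8, blue, green, red), "depth" (400x640 float32, m along the optical axis (not along the pixel's ray), 0 where there is no reading), "fx", "fy", "cx", "cy" (pixels), "rvec" (rotation vector, rad) and "tvec" (3), from world to camera coordinates, as OpenCV has them. Camera axes: x right, y down, z forward; pixel columns grow to the right and rows downward; lengths in m; the calibration is good to about 2 mm. A picture is of the moment at which its call begins.
A pose or a line that the arm cannot do raises bot.PlanningError and nothing moves.
- bot.finish_job(): hands the job in; it is judged then, once.
The state is a dict: "clock": time; "joints": joint angles; "dq": joint speeds; "joint_efforts": joint torques, N m; "ee_pos": TCP position; "tool_rot": TCP orientation; "force": force on the tool from outside, world axes, zero at the start; "wrist_torque": the same for the moment, N m; "opening": finger opening in m; "grasp_force": force on a finger pad.
Only numpy, scipy, OpenCV 4.12 (cv2) and the standard library are available. Lean on these libraries where they do the work, as an engineer would, in place of code of your own. Each camera call takes 0.05 s, during which the arm holds its last target. There are 200 camera calls.

## Task

The orange screw cap on the drive spindle of the food-processor base has to come off, but nobody knows whether this machine has an ordinary or a reverse thread: find out by turning it which way it loosens (if it stops hard one way, try the other), then lift it off. Finish while still holding the cap in the gripper, level and lifted a good 10 cm above the machine's deck; do not put it down or let go. Leave the mug, the ramekin and the jar where they stand.

Things in the scene. Friction and masses are not known exactly. Their poses are not given: they have to be found in the camera images.
- cap: orange ribbed round screw cap, 56 mm across, 40 mm high, about 60 g, white disc on its closed top, hollow below. Origin: centre of its lower rim, z up along its axis. Screwed down, the rim rests on the machine's deck. Coarse part-turn thread whose hand changes from start to start and cannot be seen. It does not climb by itself as it turns; no push or pull is needed.
- cap_grip (a point): point on the cap's axis 26 mm above its rim, a good height to grip. Turned the wrong way (clockwise or anticlockwise from above) the cap meets a hard stop within about 10 degrees and the fingers begin to slip round it; the other way it turns freely, comes free after 55 to 70 degrees and stays free until about 130. Until it is free it lifts only 1 to 6 mm.
- machine: motor base of a food processor, fixed: white housing 136 mm (x) by 150 mm (y), flat deck 75 mm above the table, and at its -x end a grey control console (from x = -68 to -128 mm, 150 mm wide, top 102 mm above the table, with a flat dial up to 114 mm). Origin: on the table under the spindle axis, z up.
- spindle (a point): point on the spindle axis at the deck's surface (75 mm above the table), under the cap; same axes as the machine. A black neck with thread and steel pin rises 22 mm from here inside the cap.
- mug: bystander: green mug, 76 mm wide, 85 mm high, with a handle on its +y side; origin at the centre of its underside
- ramekin: bystander: white ceramic ramekin, 84 mm wide, 45 mm high; origin at the centre of its underside
- jar: bystander: amber jar with steel lid, 68 mm wide, 100 mm high; origin at the centre of its underside
There are look-alikes about, which are no part of the job. What is meant by the cap is not purple or turquoise, and is the larger of those in its own colour.

How it is judged:
By the outcome, as a careful person would: the job done as asked, in the order asked, and still so for the second after the job is handed in, while the arm keeps its last pose, push and grip.
It also fails if it takes over 42 s, if anything falls off the work surface, if the arm or the gripper's body presses on something with over 40 N, if the wrist force passes 120 N, or if a joint passes its speed limit or range.

## Working session

There is one attempt and no reset: what is moved stays moved. The work goes in short steps, each a Python script; the robot and the scene stay as the last script left them, time stands still between calls to the robot, and variables do not carry over. Pictures are saved under pics/ and viewed, at most 10 in all, crops included, and the job is handed in when it is done.

```bash
mkdir -p pics
cat > h.py <<'E'
import numpy as np, cv2
from plant import bot
def cloud(c):
    R=cv2.Rodrigues(np.array(c["rvec"],float))[0]; t=np.array(c["tvec"],float).ravel()
    d=c["depth"].astype(float); v,u=np.mgrid[:d.shape[0],:d.shape[1]]
    P=np.stack([(u-c["cx"])/c["fx"]*d,(v-c["cy"])/c["fy"]*d,d],-1)
    return (P-t)@R
E
python3 - <<'E'
from h import *
for n in("top","scene"):
    c=bot.camera(n); cv2.imwrite(f"pics/{n}0.png",c["img"]); np.save(n+"_cl.npy",cloud(c)); np.save(n+"_d.npy",c["depth"])
s=bot.state(); print(s["clock"],s["opening"],bot.tcp_to_grasp,s["tool_rot"])
E
```

```text
0.1 0.08708493093774532 0.0187 [[-9.72330560e-01  2.33607893e-01 -7.96929012e-04]
 [ 2.33608977e-01  9.72328997e-01 -1.77984672e-03]
 [ 3.59090945e-04 -1.91676912e-03 -9.99998099e-01]]
```

View pics/top0.png

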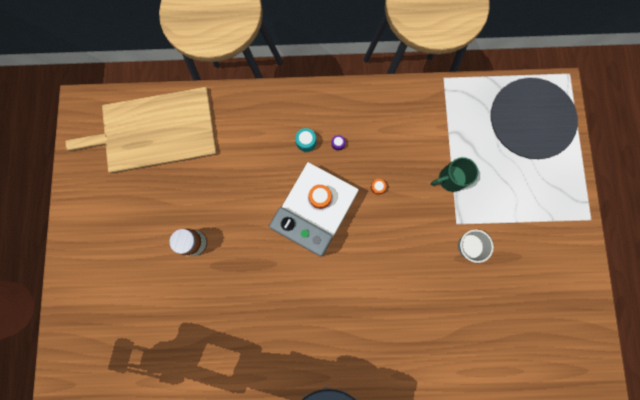

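View pics/scene0.png

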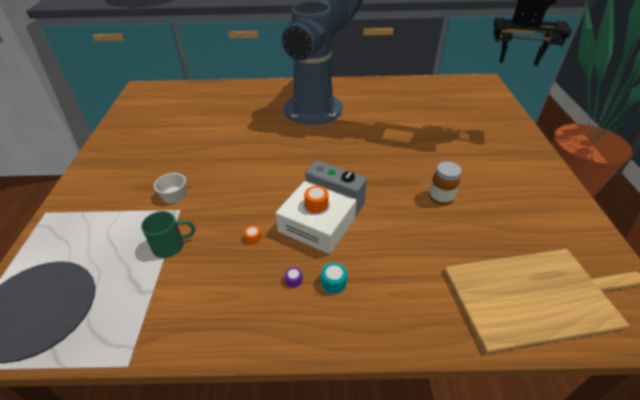

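The top view shows the cap at about (320,196) on the white machine. The console is toward the robot at about (302,232). The small orange look-alike is at (379,186), teal at (306,139), purple at (338,142), the jar at (188,241), the mug at (458,175) and the ramekin at (476,246). The scene view agrees, with the cap at (316,198).

Run:
```python
from h import *
for n in("top","scene"):
    im=cv2.imread(f"pics/{n}0.png"); P=np.load(n+"_cl.npy"); D=np.load(n+"_d.npy")
    ok=D>0; z=P[...,2]
    box=(slice(150,270),slice(255,375)) if n=="top" else (slice(150,260),slice(270,375))
    m=np.zeros(ok.shape,bool); m[box]=1; m&=ok
    h=cv2.cvtColor(im,cv2.COLOR_BGR2HSV)
    org=m&(h[...,0]<16)&(h[...,1]>190)&(h[...,2]>150)&(z>.085)
    q=P[m&(z>.108)&(z<.122)]
    print(n,"table z",np.median(z[ok&(abs(z)<.03)]))
    t=m&(z>.106)&(z<.125)
    k,l,s,c=cv2.connectedComponentsWithStats(t.astype(np.uint8))
    for i in range(1,k):
        if s[i,4]>15:
            p=P[l==i]; print(s[i],p.min(0).round(4),p.max(0).round(4),p.mean(0).round(4),cv2.minEnclosingCircle(p[:,:2].astype(np.float32)))
    dk=m&(z>.068)&(z<.082)&(h[...,1]<60)&(h[...,2]>150); print("deck",cv2.minAreaRect(P[dk][:,:2].astype(np.float32)),np.median(z[dk]))
    cn=m&(z>.096)&(z<.107)&(h[...,2]<150); print("cons",cv2.minAreaRect(P[cn][:,:2].astype(np.float32)),np.median(z[cn]))
```

```text
top table z -0.0002900590966578915
[308 184  24  23 422] [ 0.5526 -0.0241  0.1068] [0.6071 0.0322 0.1198] [0.5795 0.0049 0.1143] ((0.5803629755973816, 0.004600158892571926), 0.02883758582174778)
[280 216  14  15 151] [0.4973 0.0697 0.1069] [0.5308 0.1016 0.1168] [0.514  0.0847 0.1114] ((0.5141528844833374, 0.08527134358882904), 0.016961829736828804)
deck ((0.5809975862503052, 0.0036341026425361633), (0.1486366093158722, 0.13444146513938904), 59.11921310424805) 0.07439597746567637
cons ((0.5139798521995544, 0.04389770328998566), (0.1490180641412735, 0.10115658491849899), 59.13454818725586) 0.10099564190952998
scene table z -0.00024360881824810786
[342 171  13  11 108] [0.4986 0.0672 0.1062] [0.5345 0.0972 0.1149] [0.518  0.082  0.1109] ((0.5165233612060547, 0.08102058619260788), 0.018212052062153816)
[304 186  25  19 361] [ 0.5542 -0.0258  0.106 ] [0.6109 0.0307 0.1179] [0.5862 0.0025 0.1137] ((0.5822384357452393, 0.002247989410534501), 0.028939200565218925)
deck ((0.5834358930587769, 0.0018458515405654907), (0.14985764026641846, 0.13424614071846008), 58.956783294677734) 0.07423907528501197
cons ((0.539429783821106, 0.028191566467285156), (0.14930909872055054, 0.15592262148857117), 59.294166564941406) 0.10097724022244566
```

Both cameras put the cap axis near (0.581, 0.0035), with its top at 0.115 m as expected, and the machine yaw is about -31°. Next I'll hover with joint 6 near its mid-range and refine the position with the wrist camera.

Run:
```python
from h import *
def Rz(a):
    return np.array([[np.cos(a),np.sin(a),0],[np.sin(a),-np.cos(a),0],[0,0,-1.]])
p=[0.581,0.0035,0.21]
best=None
for d in range(-180,180,5):
    q=bot.solve_ik(p,Rz(np.radians(d)))
    if q is not None and (best is None or abs(q[5])<abs(best[1][5])): best=(d,q)
print(best)
bot.movep(p,Rz(np.radians(best[0])))
c=bot.camera("wrist"); cv2.imwrite("pics/w1.png",c["img"])
P=cloud(c); z=P[...,2]; t=(c["depth"]>0)&(z>.105)&(z<.125)
k,l,s,_=cv2.connectedComponentsWithStats(t.astype(np.uint8))
for i in range(1,k):
    if s[i,4]>200: p=P[l==i]; print(s[i],p.min(0).round(4),p.max(0).round(4),cv2.minEnclosingCircle(p[:,:2].astype(np.float32)),np.median(p[:,2]))
s=bot.state(); print(s["clock"],s["ee_pos"],s["force"],s["wrist_torque"],s["joints"])
```

```text
(80, array([-1.86204096e-01,  4.82994353e-01,  1.55898606e+00, -4.44089210e-16,
        1.09961224e+00, -1.16711711e-02]))
[ 213  105   40   39 1221] [0.4967 0.0673 0.1052] [0.5302 0.101  0.1161] ((0.5133036971092224, 0.08410026133060455), 0.017091546207666397) 0.11280139587904478
[209 163  21  21 319] [0.4791 0.0341 0.105 ] [0.4992 0.0534 0.1078] ((0.48915621638298035, 0.04379882663488388), 0.01031610369682312) 0.10592016822847593
[ 291  168   62   61 2879] [ 0.5504 -0.0247  0.105 ] [0.608  0.033  0.1187] ((0.5790373682975769, 0.0038512921892106533), 0.02925993874669075) 0.11597890507913128
[199 195  22  20 290] [0.4623 0.0058 0.105 ] [0.4822 0.0256 0.1078] ((0.47222664952278137, 0.015608076006174088), 0.010443615727126598) 0.1058957691520736
2.7833 [0.58096248 0.00444066 0.21005279] [ 0.22365146  0.13385464 -0.85422474] [-0.12122086  0.04394345 -0.04253247] [-1.84683639e-01  4.82865090e-01  1.55905649e+00  1.85596382e-04
  1.09964041e+00 -1.16769954e-02]
```

View pics/w1.png

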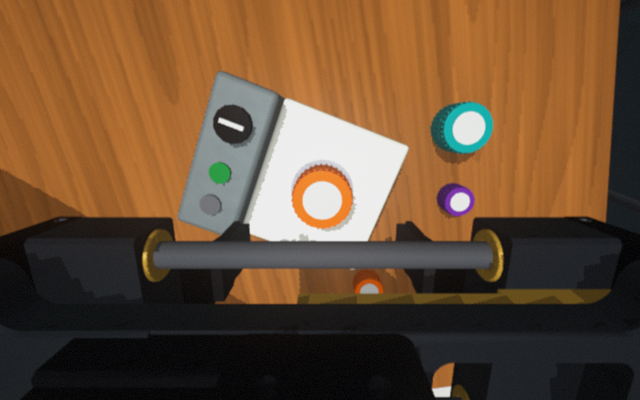

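The wrist view shows the cap at (322,198), centred between the fingers, with the console at left and clear of the finger path. It agrees with the earlier measurements to within 2 mm, so I'll use (0.580, 0.004), descend and grip.

Run:
```python
from h import *
def show(t):
    s=bot.state(); print(t,round(s["clock"],2),s["ee_pos"].round(4),"F",np.round(s["force"],1),"T",np.round(s["wrist_torque"],2),"op",round(s["opening"],4),"g",round(float(np.max(s["grasp_force"])),1),"q6",round(s["joints"][5],3),"q1",round(s["joints"][0],4),flush=True); return s
bot.gripper_to(0.080,25)
hit=bot.servo_line([.580,.004,.0825],speed=.1,threshold=10); s=show(f"down {hit}")
if not hit:
    bot.gripper_to(0.0,25); bot.dwell(.2); show("grip")
```

```text
down False 4.67 [0.5805 0.0039 0.0832] F [0.4 0.4 1. ] T [-0.12  0.07  0.01] op 0.0801 g 0.0 q6 -0.011 q1 -0.1856
grip 5.44 [0.5801 0.004  0.0827] F [0.5 0.8 1.8] T [-0.04  0.13  0.03] op 0.0551 g 25.0 q6 -0.011 q1 -0.1856
```

```bash
cat >> h.py <<'E'
def show(t):
    s=bot.state(); R=s["tool_rot"]; print(t,round(s["clock"],2),s["ee_pos"].round(4),"F",np.round(s["force"],1),"T",np.round(s["wrist_torque"],2),"op",round(s["opening"],4),"g",round(float(np.max(s["grasp_force"])),1),"q6",round(s["joints"][5],3),"yaw",round(float(np.degrees(np.arctan2(R[1,1],R[0,1]))),1),flush=True); return s
E
python3 - <<'E'
from h import *
q=np.array(bot.solve_ik([.580,.004,.0825],bot.state()["tool_rot"]))
q=np.array(bot.state()["joints"])
for d in (4,8,12,16):
    a=q.copy(); a[5]+=np.radians(d); bot.goto_joints(a); s=show(d)
    if abs(s["wrist_torque"][2])>.35: break
E
```

```text
4 5.69 [0.5801 0.004  0.0827] F [-0.6  0.3  0.8] T [-0.07  0.12 -0.03] op 0.0549 g 25.0 q6 0.057 yaw -13.9
8 5.94 [0.5802 0.004  0.0827] F [0.4 0.5 2.2] T [-0.1   0.07 -0.03] op 0.0554 g 25.0 q6 0.126 yaw -17.9
12 6.19 [0.5801 0.004  0.0827] F [ 0.2 -0.3  0.9] T [-0.12  0.06 -0.03] op 0.0553 g 25.0 q6 0.195 yaw -21.8
16 6.44 [0.5801 0.004  0.0827] F [ 0.5 -0.7  1.1] T [-0.1   0.06  0.01] op 0.055 g 25.0 q6 0.265 yaw -25.8
```

No stop after 16° clockwise, so I'll keep turning that way, then lift gently with a force check.

Run:
```python
from h import *
q=np.array(bot.state()["joints"])
ok=True
for d in (10,20,35,50,65,78):
    a=q.copy(); a[5]+=np.radians(d); bot.goto_joints(a); s=show(16+d)
    if abs(s["wrist_torque"][2])>.35: ok=False; break
if ok:
    p=s["ee_pos"].copy(); p[2]+=.012
    print("hit",bot.servo_line(p,speed=.03,threshold=8)); show("lift")
    c=bot.camera("scene"); cv2.imwrite("pics/s2.png",cv2.resize(c["img"][120:280,220:420],None,fx=3,fy=3))
```

```text
26 6.72 [0.5802 0.004  0.0827] F [ 0.5 -0.8  0.6] T [-0.04  0.06  0.01] op 0.0555 g 25.0 q6 0.435 yaw -35.5
36 7.02 [0.5801 0.004  0.0827] F [-0.1 -0.   1.2] T [-0.08  0.11  0.02] op 0.0552 g 25.0 q6 0.608 yaw -45.5
51 7.38 [0.5801 0.004  0.0827] F [-0.  -0.9  1.9] T [-0.06  0.15  0.03] op 0.0553 g 25.0 q6 0.87 yaw -60.5
66 7.73 [0.5801 0.004  0.0827] F [0.1 0.3 2.1] T [-0.1   0.12  0.01] op 0.055 g 25.0 q6 1.132 yaw -75.5
81 8.09 [0.5801 0.004  0.0827] F [ 0.5 -0.9  1.5] T [-0.1   0.19 -0.  ] op 0.0552 g 25.0 q6 1.394 yaw -90.5
94 8.43 [0.5801 0.004  0.0827] F [ 0.  -0.1  2.2] T [-0.04  0.18  0.02] op 0.0554 g 25.0 q6 1.621 yaw -103.5
hit False
lift 8.97 [0.5801 0.004  0.0948] F [ 0.2  0.3 -0.8] T [-0.03  0.21 -0.  ] op 0.0551 g 25.0 q6 1.626 yaw -103.8
```

View pics/s2.png

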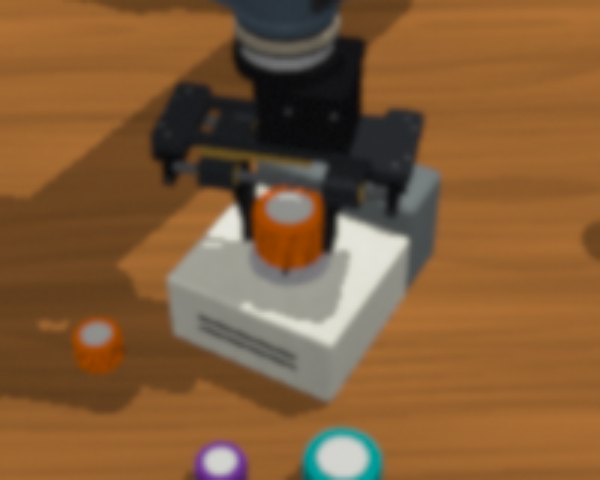

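The crop shows the cap held between the fingers, at about (288,230), and raised clear of the deck. It lifted 12 mm with no resistance, so it's free. Now the full lift.

Run:
```python
from h import *
bot.servo_line([.580,.004,.222],speed=.1); bot.dwell(.5); s=show("up"); print(s["tool_rot"][:,2])
c=bot.camera("scene"); cv2.imwrite("pics/s3.png",cv2.resize(c["img"][60:260,200:420],None,fx=2.7,fy=2.7))
P=cloud(c); h=cv2.cvtColor(c["img"],cv2.COLOR_BGR2HSV)
m=(c["depth"]>0)&(h[...,0]<14)&(h[...,1]>200)&(P[...,2]>.15)&(abs(P[...,0]-.58)<.05)&(abs(P[...,1])<.06)
p=P[m]; print(m.sum(),p.min(0),p.max(0))
```

```text
up 10.95 [0.58  0.004 0.222] F [ 0.3  0.1 -1. ] T [-0.07  0.16 -0.02] op 0.055 g 25.0 q6 1.626 yaw -103.8
[ 2.48327701e-04 -6.76953033e-05 -9.99999967e-01]
438 [ 0.55535815 -0.0272625   0.21554554] [0.61090488 0.02920704 0.26499824]
```

View pics/s3.png

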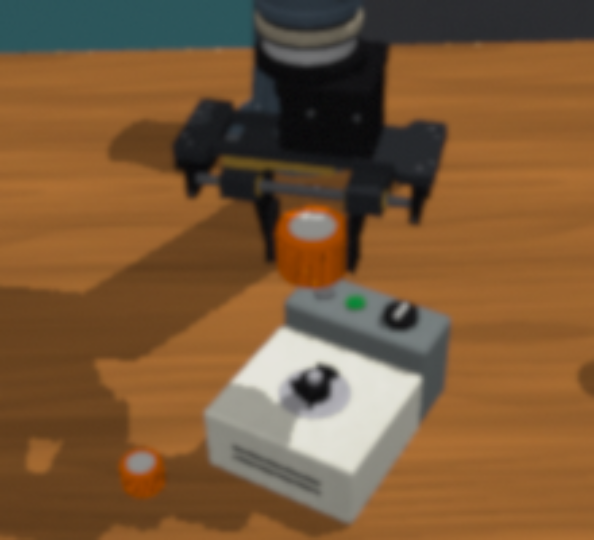

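The spindle is bare at (315,385). The cap is level in the gripper at (312,245), with its rim at z of about 0.215 m, which is 14 cm above the deck.

```bash
python3 -c "
from plant import bot
print(bot.finish_job())"
```

```text
the job is handed in; nothing more can be done
None
```

The cap came off by turning clockwise from above (a reverse thread, with no stop met that way), and I handed the job in with the gripper holding it level about 14 cm above the deck; the mug, ramekin and jar were not touched.

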